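# Load the cup sealer and wind it home

## Task

Of the three white cups, find the one that nests inside the round holder on the sealing machine's carriage and stand it in the holder, fully down and upright. Then turn the four-spoked capstan clockwise (seen from above), pushing one spoke after another, until the carriage is fully home against its stop under the sealing head. Leave the other two cups standing on the bench, do not shove the carriage itself, and do not disturb the blue bin, the bottle or the tape roll.

Things in the scene. Friction and masses are not known exactly. Their poses are not given: they have to be found in the camera images.
- machine: Fixed grey bench sealing machine. Origin: on the bench, on the capstan's vertical axis; z up, x towards the machine's far side, y to its left (robot on the -x side). Base plate 12 mm thick, x -60 to 200, y -170 to 140 mm. Its rails run along y at x 140 mm, behind the capstan's guard.
- guard (a point): Centre of the top of the grey guard box over the far half of the capstan, 90 mm above the bench. The box spans machine x 12 to 104, y -106 to 106 mm and is open towards the machine's -x (towards the robot): there the spokes come out, sweep round in the open and go in again.
- head (a point): Centre of the underside of the round sealing head, 62 mm diameter, 183 mm above the bench at machine x 140, y -82 mm. It hangs from a C-shaped frame 262 mm tall, whose column stands past the right (-y) end of the rails, at y -169 to -135 mm.
- hub (a point): Capstan centre: on its vertical axis, 65 mm above the bench at the height of the spokes' centre lines; axes as the machine's. Steel hub 52 mm in diameter, top 92 mm above the bench. Four level spokes 90 degrees apart: 12 mm rods, each ending in a black 24 mm ball centred 85 mm from the axis. A gearbox of 100 mm diameter below rises to 30 mm above the bench.
- capstan (a joint): Capstan angle, rad, growing clockwise seen from above, 0 to 5.4; starts at 0 to 0.9. At 5.4 it meets its stop and the carriage is home. At 0 one spoke points along the machine's -x; as the angle grows it swings towards +y. Stays where left; turning takes about 0.7 N m (10 N at 70 mm from the axis). Each radian moves the carriage 30 mm to the machine's -y.
- carriage: Aluminium slide, 76 x 80 mm, on the rails, carrying the round holder; driven by the capstan. Origin: on the bench plane below the holder's centre; axes as the machine's. At machine y = 80 mm when the capstan is at 0; home is at y = -82 mm, under the sealing head.
- nest (a point): Centre of the holder's inner floor, 45 mm above the bench, moving with the carriage. The holder is an open aluminium tube, bore 60 mm, flaring to 66 mm over its top 6 mm, wall 4 mm, 34 mm deep from rim (79 mm above the bench) to floor; the cup stands in it on this point and sticks out above.
- cup_a: White plastic open cup standing on the bench, outside diameter 56 mm all the way up (2 mm chamfer round the foot), 110 mm tall, wall 3 mm, 90 g. The narrowest: the only one that goes into the holder (2 mm play all round). Origin: centre of its underside, z up.
- cup_b: White plastic open cup standing on the bench, outside diameter 66 mm all the way up (2 mm chamfer round the foot), 110 mm tall, wall 3 mm, 90 g. Too wide for the holder. Origin: centre of its underside, z up.
- cup_c: White plastic open cup standing on the bench, outside diameter 70 mm all the way up (2 mm chamfer round the foot), 110 mm tall, wall 3 mm, 90 g. The widest: too wide for the holder. Origin: centre of its underside, z up.
- bin: Bystander: open blue plastic bin, 150 x 220 x 90 mm, loose on the bench at the right. Origin: centre of its underside.
- bottle: Bystander: white plastic bottle, 64 mm diameter, 160 mm tall, loose on the bench at the right. Origin: centre of its underside.
- tape: Bystander: roll of tape lying flat, 140 mm outside diameter, 80 mm hole, 45 mm tall, loose on the bench at the far left. Origin: centre of its underside.
Not all that is in view belongs to the job. What is shaped like the cup_c but black, orange or pink is not meant.

How it is judged (in metres and radians):
On the way:
1. the cup that fits stands fully down in the holder before the capstan is wound (capstan angle still below 1.3 rad) (horizontal distance between cup_a and nest below 0.006 m and z of cup_a in the frame of nest below 0.006 m and angle between cup_a's own z axis and vertical below 0.1 rad and value of joint capstan below 1.3 rad), for 0.2 s.
At the end, for the whole second after the job is handed in: Carriage home (capstan within 0.2 rad, 6 mm of carriage, of its stop at 5.4); the 56 mm cup at rest in the holder (within 6 mm of its centre and floor, tilted under 0.1 rad); the other two cups upright on the bench (under 0.15 rad), undersides within 15 mm of it (value of joint capstan above 5.2 rad and horizontal distance between cup_a and nest below 0.006 m and z of cup_a in the frame of nest below 0.006 m and angle between cup_a's own z axis and vertical below 0.1 rad and angle between each of cup_b, cup_c's own z axis and vertical below 0.15 rad and height (world z) of cup_b between -0.01 and 0.015 m and height (world z) of cup_c between -0.01 and 0.015 m and linear speed of cup_a below 0.02 m/s and velocity of joint capstan below 0.05 rad/s); the robot touches nothing.
It fails at once if the bin, the bottle or the tape roll is displaced by more than 30 mm (distance of any of bin, bottle, tape from where it was at the start of the episode above 0.03 m).
It fails at once if the carriage itself is shoved by the gripper (more than 15 N) (contact force between the fingers and carriage above 15 N).
It also fails if it takes over 67 s, if anything falls off the work surface, if the arm or the gripper's body presses on something with over 40 N, if the wrist force passes 120 N, or if a joint passes its speed limit or range.

## Robot

A 7-joint arm with a two-finger parallel gripper is mounted at the origin on the work surface. World frame = base frame: x ahead of the robot, y to its left, z up, the work surface at z = 0. Lengths are in mm, angles in rad, forces in N, time in s.
With the tool pointing down it reaches from about 400 to 875 mm from the base axis. Payload 4.4 kg.
Tool frame: the origin (TCP) lies at the very end of the fingers, on their centre line; the grasp point (between the pads) lies 19 mm behind it; z points along the fingers, y is the line along which they close (so a half turn about z gives the same grasp; the last joint's range is limited). The gripper opens to 85 mm and grips with 20 to 120 N. Pads are 22 mm wide; open, the fingers measure 114 mm over their backs; the gripper's body (76 mm by 85 mm) begins 54 mm behind the grasp point. The pads swing forward as they close: fully open they stand 13 mm farther back than shut.
Start: joints at [1.035, 0.628, 0.038, 1.517, -0.027, 0.996, -0.02], TCP at [294.288, -579.579, 231.313] pointing down, gripper open.
Joint ranges: [-3.06, 3.06], [-0.37, 2.12], [-1.25, 1.32], [0.18, 2.47], [-1.1, 4.24], [0.23, 1.98], [-2.94, 2.94]. Speed limits (rad/s): [2.57, 2.57, 3.14, 3.14, 3.14, 3.14, 3.14].

## Interface

Orientations are given as [roll, pitch, yaw] about the fixed x, y, z axes, in that order (R = Rz(yaw) Ry(pitch) Rx(roll)).
In Python, from cell import ctrl gives the robot as it stands.
- The arm moves only by the tool step_arm, never from a script. Its argument "series" is a list that holds one entry, the list of rows, each a list of 7 numbers: the turn, a rotation vector about the tool's x, y, z as a fraction of full scale, then the shift along the tool's x, y, z as a fraction of full scale, then the closure, from 0 (fully open) to 1 (shut). In form: [[[ax, ay, az, tx, ty, tz, gripper], ...]]. A call has 1 to 12 rows; each row shifts and turns the commanded pose from where the row before left it, along the tool's axes as they then stand; what a row does not reach is not made up. Full scale, the value 1, is 150 mm for a shift and 45 degrees for a turn. A row lasts 1/10 s, in which the tool goes at most 50 mm and 8.59 degrees, less where a joint would pass 70% of its speed; a pose out of reach is approached as far as the arm can. A call with a number of a shift or a turn outside -1 to 1 is refused whole. A call with a gripper value outside its range is refused whole. The fingers move at their own pace and stop on an object; the grip force is fixed at half the most. Time passes only in rows, so rows that do not move let the fingers close. It gives the time, the measured TCP pose, the force, the opening and the grip force at its end, in the units of the state.
- ctrl.read_state(): the state, without advancing time (a new reading comes with each control period).
- ctrl.get_image(name): name is "scene" or "top" or "wrist"; returns a dict with "img" (400x640x3 uint8, red, green, blue), "fx", "fy", "cx", "cy" (pixels), "dist" ([k1, k2, p1, p2, k3] as OpenCV has them; the pictures are not rectified), "R" (3x3) and "t" (3): a world point X has camera coordinates R X + t. Camera axes: x right, y down, z forward; pixel columns grow to the right and rows downward; lengths in mm; the calibration is good to about 2 mm. A picture is of the moment at which its call begins. There is no depth.
- ctrl.finish_job(): hands the job in; it is judged then, once.
Trained networks look in a picture, given as the dict that the camera call returned (one of the last four; its "shot" number tells which), for a name from the list of things; names that differ only in an ending like _2 or _b are one class to them, and where a whole thing is asked for, a point or a joint stands for the part that bears it (a point fixed in the world has none). Each returns a list of dicts, best first, with "score" (0 to 1); they miss things now and then, are a little off and sometimes report something else, mostly with a low value. They report only what shows in the picture. A call takes as long as a camera call. They do not tell look-alikes from the thing itself.
- ctrl.recognise(picture, thing): "centre" ([column, row] in pixels, amid what is visible of it).
The state is a dict: "clock": time; "qpos": joint angles; "qd": joint speeds; "tau": joint torques, N m; "eef_pos": TCP position; "tool_rot": TCP orientation; "force": force on the tool from outside, world axes, zero at the start; "torque": the same for the moment, N m; "width": finger opening in mm; "gripper_force": force on a finger pad.
Only numpy, scipy, OpenCV 4.12 (cv2) and the standard library are available. Lean on these libraries where they do the work, as an engineer would, in place of code of your own. Each camera call takes 0.05 s, during which the arm holds its last target. There are 200 camera calls.

## Working session

There is one attempt and no reset: what is moved stays moved. The work goes in short steps, Python scripts to look and compute and a tool call to move; the robot and the scene stay as the last step left them, time stands still between calls to the robot, and variables do not carry over. Pictures are saved under pics/ and viewed, at most 11 in all, crops included, and the job is handed in when it is done.

Besides the shell and the picture viewer there is one more tool, called after "Emit:" as name(argument=value, ...), one argument or row to a line, values as JSON. step_arm: Moves the arm, as the interface text tells. Shift numbers are shares of 150 mm and turn numbers shares of 45 degrees, none past 1 either way. Its arguments: {"type":"object","properties":{"series":{"type":"array","items":{"type":"array","items":{"type":"array","items":{"type":"number","minimum":-1,"maximum":1}}}}},"required":["series"]}

```bash
ls; mkdir -p pics
cat > h.py <<'E'
import numpy as np, cv2
from cell import ctrl
def K(p): return np.array([[p["fx"],0,p["cx"]],[0,p["fy"],p["cy"]],[0,0,1.]])
def ray(p,uv):
    n=cv2.undistortPoints(np.array([[uv]],float),K(p),np.array(p["dist"],float))[0,0]
    R=np.array(p["R"]);t=np.array(p["t"]).ravel()
    return -R.T@t, R.T@np.array([n[0],n[1],1.])
def at(p,uv,z):
    o,d=ray(p,uv); return o+d*(z-o[2])/d[2]
def proj(p,X):
    R=np.array(p["R"]);t=np.array(p["t"]).ravel()
    return cv2.projectPoints(np.array(X,float).reshape(-1,1,3),cv2.Rodrigues(R)[0],t,K(p),np.array(p["dist"],float))[0][:,0]
def save(p,n,crop=None,s=1):
    im=p["img"][:,:,::-1]
    if crop: x0,y0,x1,y1=crop; im=im[y0:y1,x0:x1]
    cv2.imwrite("pics/"+n,cv2.resize(im,None,fx=s,fy=s,interpolation=cv2.INTER_CUBIC))
E
python3 - <<'E'
from h import *
s=ctrl.read_state(); print(s["clock"],s["eef_pos"],s["tool_rot"],s["width"])
for n in("scene","top"):
    p=ctrl.get_image(n); save(p,n+"0.png")
    print(n,p["fx"],np.array(p["R"]).round(3).tolist(),-np.array(p["R"]).T@np.array(p["t"]))
    for th in("cup_a","machine","guard","head","hub","carriage","nest","bin","bottle","tape"):
        try: print(th,[(np.round(d["centre"]).tolist(),round(d["score"],2)) for d in ctrl.recognise(p,th)][:7])
        except Exception as e: print(th,e)
E
```

```text
pics
0.0 [ 294.00877992 -578.99383709  230.40413975] [-3.13970921e+00 -2.14289043e-05  4.69800796e-01] 85.14241065952608
scene 504.5456052907278 [[0.972, -0.237, -0.003], [-0.166, -0.674, -0.72], [0.169, 0.7, -0.694]] [  249.67229569 -1168.38227635  1230.07433431]
cup_a [([279.0, 164.0], 0.94), ([263.0, 141.0], 0.9), ([310.0, 167.0], 0.79), ([279.0, 125.0], 0.66), ([327.0, 144.0], 0.66), ([288.0, 141.0], 0.63)]
machine [([343.0, 225.0], 0.92), ([327.0, 144.0], 0.71)]
guard [([344.0, 224.0], 0.71), ([327.0, 120.0], 0.38)]
head [([343.0, 225.0], 0.71)]
hub [([344.0, 225.0], 0.68)]
carriage [([279.0, 162.0], 0.45)]
nest [([354.0, 198.0], 0.56)]
bin [([303.0, 348.0], 0.88)]
bottle [([383.0, 308.0], 0.76), ([278.0, 164.0], 0.42)]
tape [([328.0, 118.0], 0.56)]
top 485.749236547507 [[0.02, -1.0, 0.013], [-0.998, -0.021, -0.058], [0.058, -0.012, -0.998]] [ 420.81493708  -41.73556373 1688.5207116 ]
cup_a [([241.0, 223.0], 0.94), ([229.0, 163.0], 0.88), ([209.0, 199.0], 0.82), ([179.0, 209.0], 0.8), ([204.0, 233.0], 0.58), ([259.0, 186.0], 0.57)]
machine [([336.0, 184.0], 0.77), ([314.0, 163.0], 0.17)]
guard [([338.0, 185.0], 0.81)]
head [([336.0, 186.0], 0.87)]
hub [([337.0, 182.0], 0.88), ([444.0, 249.0], 0.59)]
carriage [([314.0, 162.0], 0.89), ([241.0, 225.0], 0.7)]
nest [([314.0, 162.0], 0.75)]
bin [([446.0, 250.0], 0.73)]
bottle [([441.0, 177.0], 0.76)]
tape [([174.0, 146.0], 0.61)]
```

Run:
```python
import cv2
a=cv2.imread("pics/scene0.png")[80:380,200:460]; b=cv2.imread("pics/top0.png")[110:300,140:500]
cv2.imwrite("pics/s1.png",cv2.resize(a,None,fx=2,fy=2,interpolation=2)[:600])
cv2.imwrite("pics/t1.png",cv2.resize(b,None,fx=2.2,fy=2.2,interpolation=2))
```

```text
(no output)
```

View pics/s1.png

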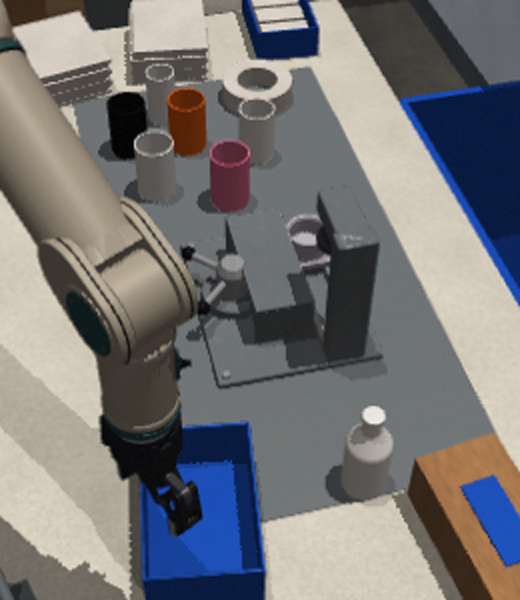

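View pics/t1.png

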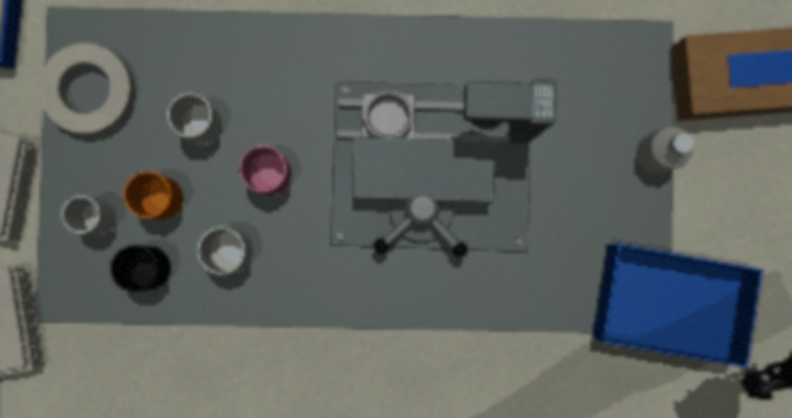

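Scene view: white cups at (280,122), (328,145), (277,163). The orange, black and pink ones are decoys. The sealing machine's column stands at the right end, with two spokes pointing towards the robot.
Top view: candidates for the narrow cup are white at (177,208), white at (226,163) and white at (241,224). Black (204,231), orange (209,199) and pink (260,187) are ruled out by colour. The cup at (177,208) looks narrowest, so I'll measure the rims.

Run:
```python
from h import *
p=ctrl.get_image("top"); save(p,"top2.png")
im=cv2.imread("pics/top2.png")
for n,uv in dict(w1=(177,208),w2=(226,163),w3=(241,224)).items():
    print(n,at(p,uv,110).round(0))
f=lambda c:(140+c[0]/2.2,110+c[1]/2.2)
for n,c,z in [("hub",(422,208),92),("ballL",(380,246),65),("ballR",(460,250),65),("NL",(331,245),12),("NR",(528,250),12),("FL",(335,82),12),("holder",(388,116),79),("tape",(86,88),45),("pink",(265,170),110),("orange",(152,196),110),("black",(140,268),110),("bottle",(683,143),160)]:
    print(n,at(p,f(c),z).round(0))
cv2.imwrite("pics/c1.png",cv2.resize(im[140:250,150:280],None,fx=5,fy=5,interpolation=2))
```

```text
w1 [472. 400. 110.]
w2 [622. 247. 110.]
w3 [424. 192. 110.]
hub [ 494. -101.   92.]
ballL [436. -40.  65.]
ballR [ 433. -161.   65.]
NL [437.  37.  12.]
NR [ 435. -272.   12.]
FL [694.  37.  12.]
holder [633. -48.  79.]
tape [671. 418.  45.]
pink [545. 133. 110.]
orange [503. 298. 110.]
black [397. 312. 110.]
bottle [ 592. -473.  160.]
```

View pics/c1.png

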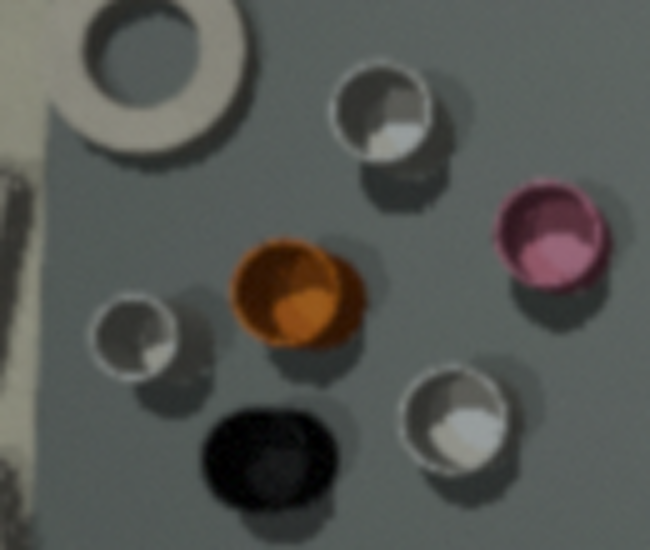

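Rim widths are about 86, 102 and 108 px at 5x, which matches 56, 66 and 70 mm. So cup_a is the white one at top pixel (177,208), world about (472,400). The machine origin is about (496,-102) with yaw near 0, and the capstan is at about 0.8 rad. I'll rotate the tool to yaw 90° and travel over.

Emit:
step_arm(
  series=[
    [[0,0,-0.175,0,0,-0.06,0],[0,0,-0.175,0,0,-0.06,0],[0,0,-0.175,0,0,-0.06,0],[0,0,-0.175,0,0,-0.06,0],[0,0,-0.175,0,0,-0.06,0],[0,0,-0.175,0,0,-0.06,0],[0,0,-0.175,0,0,-0.06,0],[0,0,-0.175,0,0,-0.06,0],[0,0,0,0.25,0.2,0,0],[0,0,0,0.25,0.2,0,0],[0,0,0,0.25,0.2,0,0],[0,0,0,0.25,0.2,0,0]],
  ],
)

```text
clock: 2.35
eef_pos: [415.3, -428.4, 303.5]
tool_rot: [3.141, 0.0, 1.569]
force: [0.2, -0.2, -0.2]
width: 85.8
gripper_force: 0.0
```

Emit:
step_arm(
  series=[
    [[0,0,0,0.3,0.1,0,0],[0,0,0,0.3,0.1,0,0],[0,0,0,0.3,0.1,0,0],[0,0,0,0.3,0.1,0,0],[0,0,0,0.3,0,0,0],[0,0,0,0.3,0,0,0],[0,0,0,0.3,0,0,0],[0,0,0,0.3,0,0,0],[0,0,0,0.3,0,0,0],[0,0,0,0.3,0,0,0],[0,0,0,0.3,0,0,0],[0,0,0,0.3,0,0,0]],
  ],
)

```text
clock: 3.55
eef_pos: [475.2, 111.8, 303.6]
tool_rot: [3.141, 0.0, 1.569]
force: [1.5, 0.9, -0.4]
width: 85.3
gripper_force: 0.0
```

Emit:
step_arm(
  series=[
    [[0,0,0,0.3,0,0,0],[0,0,0,0.3,0,0,0],[0,0,0,0.3,0,0,0],[0,0,0,0.3,0,0,0],[0,0,0,0.3,0,0,0],[0,0,0,0.3,0,0,0],[0,0,0,0.1,0,0,0],[0,0,0,0,0,0,0]],
  ],
)

```text
clock: 4.35
eef_pos: [474.4, 397.9, 302.9]
tool_rot: [-3.141, -0.001, 1.573]
force: [0.2, 0.0, -0.2]
width: 85.2
gripper_force: 0.0
```

Run:
```python
from h import *
s=ctrl.read_state(); print(s["eef_pos"],s["qpos"].round(2) if hasattr(s["qpos"],"round") else s["qpos"])
p=ctrl.get_image("wrist"); save(p,"w1.png")
print(-np.array(p["R"]).T@np.array(p["t"]), np.array(p["R"]).round(2).tolist())
for d in ctrl.recognise(p,"cup_a"): print(d["centre"],d["score"],at(p,d["centre"],110).round(0),at(p,d["centre"],55).round(0))
print(proj(p,[[472,400,110]]))
```

```text
[474.40720554 397.9315565  302.9211594 ] [-0.46  0.55 -0.46  1.51  0.26  1.15 -0.97]
[474.00796512 463.42202505 445.96368158] [[1.0, 0.0, -0.0], [0.0, -0.97, 0.26], [0.0, -0.26, -0.97]]
[286.2, 289.0] 0.8 [433. 243. 110.] [427. 207.  55.]
[339.5, 235.8] 0.8 [504. 322. 110.] [509. 299.  55.]
[400.5, 250.2] 0.78 [585. 302. 110.] [603. 276.  55.]
[263.7, 223.8] 0.77 [407. 338. 110.] [396. 318.  55.]
[317.6, 172.5] 0.71 [476. 405. 110.] [476. 395.  55.]
[358.4, 305.1] 0.57 [533. 218. 110.] [543. 178.  55.]
[468.8, 148.9] 0.24 [657. 434. 110.] [686. 429.  55.]
[[314.60910168 176.55254692]]
```

View pics/w1.png

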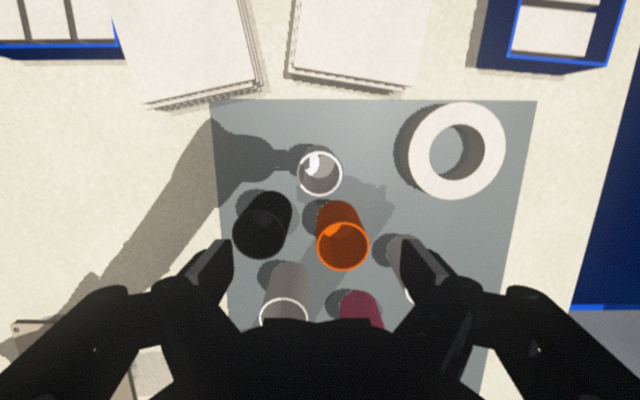

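Wrist view: cup_a's rim circle is centred at about (320,173), columns 298–343. The orange and black cups are below it and clear of the fingers.

Run:
```python
from h import *
p=ctrl.get_image("wrist")
g=cv2.cvtColor(p["img"],cv2.COLOR_RGB2GRAY); x0,y0=290,140
c=g[y0:205,x0:350]; m=(c>150).astype(np.uint8)
pts=np.argwhere(m)[:,::-1].astype(np.float32)+[x0,y0]
h=cv2.convexHull(pts.astype(np.float32)); e=cv2.fitEllipse(h); print(e, at(p,e[0],110))
for a,b in (((e[0][0]-e[1][0]/2,e[0][1]),(e[0][0]+e[1][0]/2,e[0][1])),): print(np.linalg.norm(at(p,a,110)-at(p,b,110)))
```

```text
((313.8753967285156, 163.43829345703125), (66.5203857421875, 87.56633758544922), 43.554019927978516) [473.00901126 411.27346447 110.        ]
80.46253948494193
```

Run:
```python
from h import *
p=ctrl.get_image("wrist")
g=cv2.cvtColor(p["img"],cv2.COLOR_RGB2GRAY)
for r in (160,168,173,178,185): print(r,g[r,292:350:1].tolist())
m=((g>190)*255).astype(np.uint8); m[:140]=0;m[205:]=0;m[:,:290]=0;m[:,350:]=0
n,l,st,ce=cv2.connectedComponentsWithStats(m); print(st,ce)
h=cv2.findNonZero(m); 
h=cv2.convexHull(h); print(h[:,0].tolist()); e=cv2.fitEllipse(h); print(e,at(p,e[0],110))
```

```text
160 [89, 89, 93, 111, 162, 182, 161, 119, 99, 106, 122, 121, 121, 122, 121, 120, 127, 192, 248, 249, 248, 248, 249, 249, 246, 211, 173, 163, 166, 168, 165, 163, 166, 167, 166, 165, 164, 166, 172, 161, 142, 109, 117, 160, 230, 244, 226, 169, 153, 168, 172, 170, 175, 174, 169, 174, 174, 170]
168 [88, 96, 126, 157, 145, 113, 102, 101, 101, 102, 104, 103, 114, 142, 187, 234, 241, 246, 249, 245, 232, 196, 172, 166, 162, 166, 167, 167, 164, 165, 162, 168, 166, 167, 166, 159, 149, 130, 116, 109, 108, 108, 108, 104, 114, 181, 243, 244, 194, 155, 166, 169, 168, 173, 172, 170, 173, 171]
173 [156, 149, 155, 161, 152, 120, 107, 114, 106, 99, 102, 102, 109, 117, 118, 119, 117, 113, 111, 115, 131, 137, 146, 148, 158, 154, 154, 150, 138, 140, 124, 117, 110, 110, 114, 111, 111, 108, 111, 109, 109, 108, 109, 110, 145, 213, 239, 224, 176, 167, 166, 164, 168, 167, 163, 165, 164, 167]
178 [155, 162, 159, 158, 159, 160, 154, 126, 103, 97, 103, 100, 104, 110, 118, 118, 114, 115, 109, 106, 106, 109, 103, 110, 112, 107, 109, 108, 110, 110, 109, 110, 111, 107, 108, 108, 114, 109, 106, 110, 109, 112, 151, 222
[... 271 characters left out ...]
 227, 197, 155, 145, 140, 142, 143, 142, 145, 143, 150, 144, 142, 141, 143, 141, 140, 143, 146]
[[     0      0    640    400 255540]
 [   297    146     44     46    460]] [[319.5018862  199.56344995]
 [318.45217391 164.25217391]]
[[340, 168], [339, 174], [338, 177], [336, 181], [331, 186], [326, 189], [323, 190], [318, 191], [315, 191], [310, 190], [304, 187], [301, 184], [297, 159], [297, 158], [299, 154], [302, 151], [305, 149], [307, 148], [312, 146], [322, 146], [327, 148], [329, 149], [334, 153], [336, 156], [338, 160], [339, 163], [340, 167]]
((317.11419677734375, 168.2506866455078), (45.25929641723633, 45.480525970458984), 171.59414672851562) [477.39315696 404.62849997 110.        ]
```

```bash
cat >> h.py <<'E'
def rim(p,box,thr=190):
    g=cv2.cvtColor(p["img"],cv2.COLOR_RGB2GRAY); m=((g>thr)*255).astype(np.uint8)
    k=np.zeros_like(m);x0,y0,x1,y1=box;k[y0:y1,x0:x1]=1
    return cv2.fitEllipse(cv2.convexHull(cv2.findNonZero(m*k)))
E
python3 - <<'E'
from h import *
p=ctrl.get_image("wrist"); s=ctrl.read_state()
e=rim(p,(290,140,350,205)); q=rim(p,(290,140,350,205),150+60)
print(s["eef_pos"],s["tool_rot"],s["clock"],e,q,at(p,e[0],110),proj(p,[[472,400,110]]),p["fx"],-np.array(p["R"]).T@np.array(p["t"]))
t=ctrl.get_image("top"); print(at(t,rim(t,(160,190,195,225),130)[0],110), rim(t,(160,190,195,225),130), proj(t,[[477,404,110]]))
E
```

```text
[476.6393918  392.97578466 303.47496472] [3.14093682e+00 1.32271200e-03 1.56654011e+00] 4.6 ((316.72174072265625, 168.01588439941406), (45.215492248535156, 45.664405822753906), 88.99886322021484) ((316.6449279785156, 167.9628143310547), (44.81740951538086, 45.22874450683594), 83.22026062011719) [477.130539   404.75981216 110.        ] [[312.53073278 171.90438976]] 278.52299704148385 [476.44100355 458.74652952 446.17034124]
[463.94672081 386.00030473 110.        ] ((181.25888061523438, 210.48965454101562), (2.370067596435547, 4.330977916717529), 53.564674377441406) [[175.81108947 206.3441388 ]]
```

Emit:
step_arm(
  series=[
    [[0,0,0,0.075,0,0.2,0],[0,0,0,0,0,0.3,0],[0,0,0,0,0,0.3,0],[0,0,0,0,0,0.3,0],[0,0,0,0,0,0.3,0],[0,0,0,0,0,0.15,0],[0,0,0,0,0,0,0],[0,0,0,0,0,0,0],[0,0,0,0,0,0,0]],
  ],
)

```text
clock: 5.55
eef_pos: [477.1, 407.2, 73.0]
tool_rot: [3.139, -0.003, 1.569]
force: [-0.1, -0.2, 0.9]
width: 85.6
gripper_force: 0.0
```

Run:
```python
from h import *
s=ctrl.read_state(); p=ctrl.get_image("wrist"); save(p,"w2.png")
print(s["eef_pos"],[(d["centre"],round(d["score"],2),at(p,d["centre"],110).round(0)) for d in ctrl.recognise(p,"cup_a")][:4], proj(p,[[477,405,110]]))
```

```text
[477.0618243  407.24704747  72.98741221] [([490.7, 374.3], 0.92, array([560., 356., 110.])), ([164.8, 355.3], 0.86, array([406., 368., 110.])), ([315.6, 262.9], 0.64, array([476., 416., 110.])), ([384.8, 317.0], 0.63, array([507., 389., 110.]))] [[317.06292868 285.55743852]]
```

View pics/w2.png

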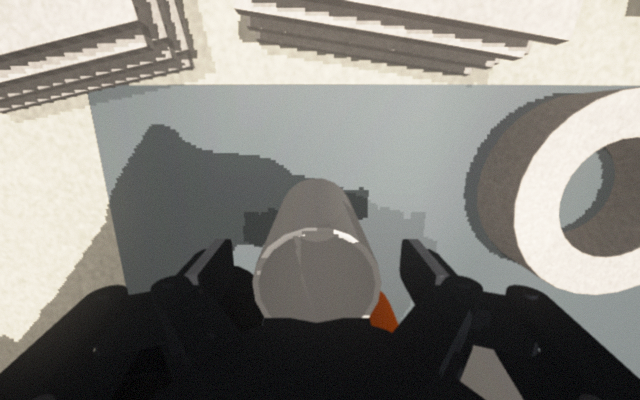

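The cup is centred between the fingers: rim centre at about (317,285), as projected. I'll close the gripper.

Emit:
step_arm(
  series=[
    [[0,0,0,-0.015,0,0,0],[0,0,0,0,0,0,1],[0,0,0,0,0,0,1],[0,0,0,0,0,0,1],[0,0,0,0,0,0,1],[0,0,0,0,0,0,1],[0,0,0,0,0,0,1],[0,0,0,0,0,0,1],[0,0,0,0,0,0,1]],
  ],
)

```text
clock: 6.55
eef_pos: [476.2, 404.4, 71.6]
tool_rot: [3.141, -0.0, 1.569]
force: [-0.4, -0.7, 6.0]
width: 54.6
gripper_force: 62.7
```

Emit:
step_arm(
  series=[
    [[0,0,0,0,0,-0.1,1],[0,0,0,0,0,-0.3,1],[0,0,0,0,0,-0.3,1],[0,0,0,0,0,-0.3,1],[0,0,0,0,0,-0.25,1],[0,0,0,-0.15,0.1,0,1],[0,0,0,-0.3,0.1,0,1],[0,0,0,-0.3,0.1,0,1],[0,0,0,-0.3,0.1,0,1],[0,0,0,-0.3,0.1,0,1],[0,0,0,-0.3,0.1,0,1],[0,0,0,-0.3,0.1,0,1]],
  ],
)

```text
clock: 7.75
eef_pos: [580.3, 109.8, 259.0]
tool_rot: [3.141, -0.0, 1.57]
force: [0.3, 0.8, -1.4]
width: 54.5
gripper_force: 63.6
```

Emit:
step_arm(
  series=[
    [[0,0,0,-0.25,0.1,0,1],[0,0,0,-0.2,0.1,0,1],[0,0,0,-0.1,0.05,0,1],[0,0,0,0,0,0,1],[0,0,0,0,0,0,1],[0,0,0,0,0,0,1]],
  ],
)

```text
clock: 8.35
eef_pos: [616.8, 32.1, 258.6]
tool_rot: [-3.141, -0.002, 1.573]
force: [0.3, 0.3, -2.4]
width: 54.3
gripper_force: 63.7
```

Run:
```python
from h import *
s=ctrl.read_state(); print(s["eef_pos"],s["tool_rot"],s["width"])
p=ctrl.get_image("wrist"); save(p,"w3.png")
print(proj(p,[[636,-45,79],[496,-102,92]]))
for n,z in(("nest",79),("carriage",40),("hub",92)): print(n,[(d["centre"],round(d["score"],2),at(p,d["centre"],z).round(0)) for d in ctrl.recognise(p,n)][:3])
t=ctrl.get_image("top")
for n,z in(("nest",79),("carriage",79),("hub",92)): print(n,[(d["centre"],round(d["score"],2),at(t,d["centre"],z).round(0)) for d in ctrl.recognise(t,n)][:3])
im=np.vstack([cv2.resize(p["img"],(480,300)),cv2.resize(t["img"][150:240,260:404],(480,300),interpolation=2)])
cv2.imwrite("pics/w3.png",im[:,:,::-1])
```

```text
[616.83257652  32.0533517  258.5769537 ] [-3.14113271e+00 -1.72427879e-03  1.57325675e+00] 54.27834763007426
[[331.6413843  240.95933656]
 [220.43219591 286.62962738]]
nest [([360.8, 207.1], 0.47, array([671.,  -1.,  79.]))]
carriage [([357.9, 206.5], 0.47, array([673., -12.,  40.]))]
hub [([242.3, 200.4], 0.92, array([531.,  11.,  92.]))]
nest [([319.3, 160.6], 0.8, array([640., -57.,  79.])), ([444.4, 178.7], 0.73, array([ 589., -476.,   79.]))]
carriage [([316.3, 162.3], 0.86, array([634., -48.,  79.])), ([353.1, 180.5], 0.32, array([ 576., -171.,   79.]))]
hub [([352.1, 176.9], 0.67, array([ 587., -167.,   92.]))]
```

View pics/w3.png

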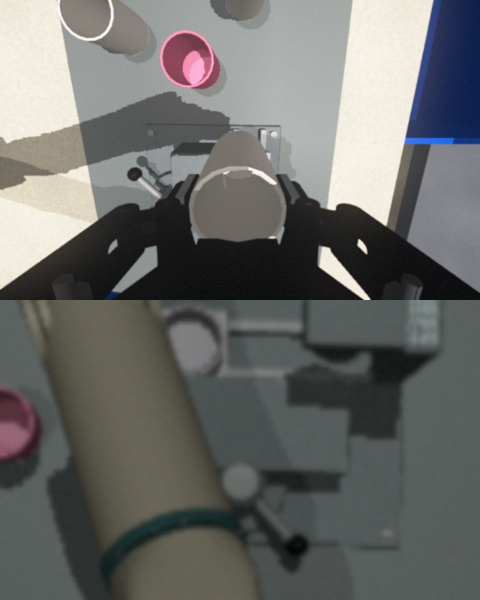

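Wrist view: the held cup hides the holder, but the plate's left edge shows. Top view: the holder ring is at about (317,162) and the hub at (332,205). I'll move so that the holder shows clear of the cup.

Emit:
step_arm(
  series=[
    [[0,0,0,0,0,-0.27,1],[0,0,0,0,0,-0.27,1],[0,0,0,0,0,-0.27,1],[0,0,0,-0.24,-0.1,0,1],[0,0,0,-0.24,-0.1,0,1],[0,0,0,-0.24,-0.1,0,1],[0,0,0,-0.24,-0.1,0,1],[0,0,0,0,0,0,1],[0,0,0,0,0,0,1],[0,0,0,0,0,0,1],[0,0,0,0,0,0,1]],
  ],
)

```text
clock: 9.85
eef_pos: [557.9, -113.3, 379.9]
tool_rot: [3.141, -0.001, 1.572]
force: [-1.3, -0.7, -1.7]
width: 54.6
gripper_force: 64.0
```

Run:
```python
from h import *
s=ctrl.read_state(); print(s["eef_pos"],s["tool_rot"],s["width"])
p=ctrl.get_image("wrist"); save(p,"w4.png",(100,30,520,330),1.9)
cv2.imwrite("pics/w4raw.png",p["img"][:,:,::-1]); np.savez("w4.npz",**{k:p[k] for k in("fx","fy","cx","cy","dist","R","t")})
print(proj(p,[[636,-45,79],[496,-102,92]]))
for n,z in(("nest",79),("carriage",79),("hub",92)): print(n,[(d["centre"],round(d["score"],2),at(p,d["centre"],z).round(0)) for d in ctrl.recognise(p,n)][:3])
```

```text
[ 557.92337115 -113.29661165  379.87068212] [ 3.14122555e+00 -8.36035928e-04  1.57188462e+00] 54.621644469030564
[[367.09175967 121.11269732]
 [276.24009376 159.11434174]]
nest [([371.9, 121.4], 0.55, array([643., -45.,  79.]))]
carriage [([368.5, 123.6], 0.82, array([638., -49.,  79.]))]
hub [([329.8, 137.0], 0.77, array([578., -68.,  92.]))]
```

View pics/w4.png

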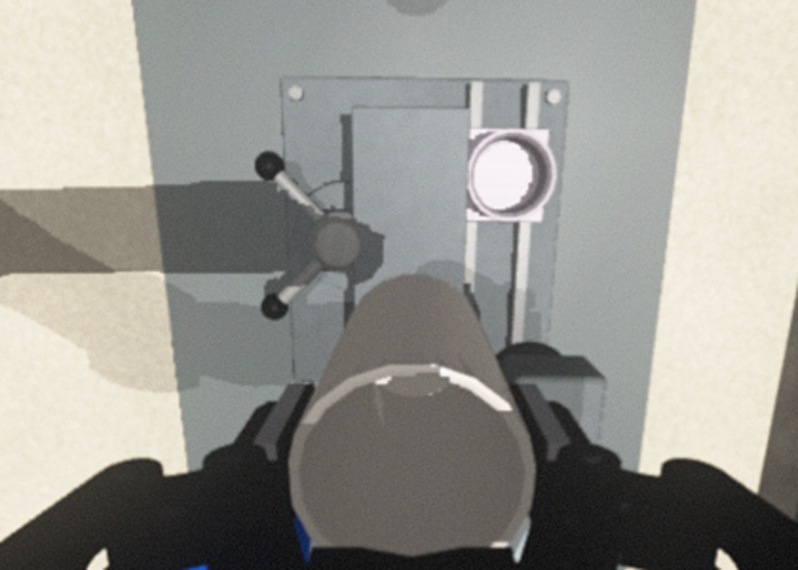

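Wrist crop: the holder ring is centred at crop (513,174), full frame (370,121.8). The hub is at crop (337,241) and the spoke balls at (268,165) and (274,306).

Run:
```python
from h import *
p=dict(np.load("w4.npz"))
f=lambda c:(100+(c[0]+.5)/1.9-.5,30+(c[1]+.5)/1.9-.5)
for n,c,z in [("holder",(513,174.5),79),("L",(469,174.5),79),("R",(557,174.5),79),("T",(513,129),79),("B",(513,220),79),("hub",(337,241),92),("bL",(268,165),65),("bR",(274,306),65),("NL",(281,77),12),("FL",(568,82),12),("cuprim tip at",(413,470),419)]: print(n,at(p,f(c),z).round(1))
```

```text
holder [640.2 -45.7  79. ]
L [604.5 -45.8  79. ]
R [675.9 -45.6  79. ]
T [638.4 -10.8  79. ]
B [642.  -82.1  79. ]
hub [497.5 -98.1  92. ]
bL [438.5 -38.3  65. ]
bR [ 435.6 -159.    65. ]
NL [441.3  38.5  12. ]
FL [698.   34.8  12. ]
cuprim tip at [ 558.  -110.1  419. ]
```

Emit:
step_arm(
  series=[
    [[0,0,0,0.15,0.18,0,1],[0,0,0,0.15,0.18,0,1],[0,0,0,0.15,0.18,0,1],[0,0,0,0,0,0.28,1],[0,0,0,0,0,0.28,1],[0,0,0,0,0,0.28,1],[0,0,0,0,0,0.28,1],[0,0,0,0,0,0.28,1],[0,0,0,0,0,0,1],[0,0,0,0,0,0,1],[0,0,0,0,0,0,1],[0,0,0,0,0,0,1]],
  ],
)

```text
clock: 11.25
eef_pos: [640.4, -47.4, 172.6]
tool_rot: [3.137, 0.0, 1.569]
force: [0.2, -0.2, -0.8]
width: 54.4
gripper_force: 64.1
```

Emit:
step_arm(
  series=[
    [[0,0,0,0.01,-0.005,0,1],[0,0,0,0,0,0.06,1],[0,0,0,0,0,0.06,1],[0,0,0,0,0,0.05,1],[0,0,0,0,0,0.04,1],[0,0,0,0,0,0,1],[0,0,0,0,0,0,1]],
  ],
)

```text
clock: 11.95
eef_pos: [637.8, -46.1, 138.0]
tool_rot: [-3.141, -0.0, 1.569]
force: [-0.2, 0.3, -0.6]
width: 54.3
gripper_force: 64.2
```

Emit:
step_arm(
  series=[
    [[0,0,0,0,0,0.04,1],[0,0,0,0,0,0.04,1],[0,0,0,0,0,0.04,1],[0,0,0,0,0,0,1],[0,0,0,0,0,0,1]],
  ],
)

```text
clock: 12.45
eef_pos: [637.7, -46.1, 120.1]
tool_rot: [-3.141, -0.0, 1.569]
force: [-0.3, -0.6, -1.0]
width: 54.6
gripper_force: 64.2
```

Emit:
step_arm(
  series=[
    [[0,0,0,0,0,0.02,1],[0,0,0,0,0,0,1],[0,0,0,0,0,0,1]],
  ],
)

```text
clock: 12.75
eef_pos: [637.8, -46.1, 117.4]
tool_rot: [3.142, 0.0, 1.569]
force: [-0.4, -0.9, -0.9]
width: 54.4
gripper_force: 64.2
```

Emit:
step_arm(
  series=[
    [[0,0,0,0,0,0,0.5],[0,0,0,0,0,0,0],[0,0,0,0,0,0,0],[0,0,0,0,0,0,0],[0,0,0,0,0,0,0],[0,0,0,0,0,0,0],[0,0,0,0,0,-0.1,0],[0,0,0,0,0,-0.2,0],[0,0,0,0,0,-0.3,0],[0,0,0,0,0,-0.3,0],[0,0,0,0,0,-0.3,0],[0,0,0,0,0,-0.3,0]],
  ],
)

```text
clock: 13.95
eef_pos: [637.5, -45.9, 345.7]
tool_rot: [3.14, -0.0, 1.57]
force: [1.3, 0.3, -0.4]
width: 85.6
gripper_force: 0.0
```

Emit:
step_arm(
  series=[
    [[0,0,0,-0.1,-0.25,0,0.5],[0,0,0,-0.2,-0.25,0,1],[0,0,0,-0.2,-0.2,0,1],[0,0,0,-0.2,-0.2,0,1],[0,0,0,-0.3,-0.2,0,1],[0,0,0,0,-0.03,0,1],[0,0,0,0,0,0,1],[0,0,0,0,0,0,1],[0,0,0,0,0,0,1]],
  ],
)

```text
clock: 14.85
eef_pos: [471.5, -190.9, 342.7]
tool_rot: [3.14, -0.0, 1.572]
force: [0.6, 0.3, -0.3]
width: 0.4
gripper_force: 0.0
```

```bash
python3 - <<'E'
from h import *
s=ctrl.read_state(); print(s["eef_pos"],s["tool_rot"],s["width"])
p=ctrl.get_image("wrist"); t=ctrl.get_image("scene")
w=cv2.resize(p["img"],(512,320)); a=cv2.resize(t["img"][130:270,270:410],(280,280),interpolation=2)
c=np.zeros((600,512,3),np.uint8); c[:320]=w; c[320:600,:280]=a; cv2.imwrite("pics/w5.png",c[:,:,::-1])
d=lambda q,X:proj(q,X).round(0).tolist()
X=[[639,-46,155],[639,-46,79],[498,-101,92]]
print(d(p,X),d(t,X))
E
cat > arc.py <<'E'
import numpy as np
o=np.array([498,-101]);R=np.array([[1,.0144],[-.0144,1]])
def C(ph,rho=78,gap=0):
    a=np.radians(ph);u=np.array([-np.cos(a),np.sin(a)]);t=np.array([np.sin(a),np.cos(a)])
    return o+R@(rho*u-(15*abs(t[0])+11*abs(t[1])+12+gap)*t)
if __name__=="__main__":
    print("C0",o+R@np.array([-30,-95]))
    prev=None
    for ph in range(-46,52,8):
        c=C(ph); print(ph,c.round(1), None if prev is None else ((c-prev)/150).round(3)); prev=c
E
python3 arc.py
```

```text
[ 471.46911725 -190.85264028  342.74273329] [ 3.14045275e+00 -4.98772997e-04  1.57229428e+00] 0.40139699996802913
[[471.0, 48.0], [441.0, 62.0], [336.0, 104.0]] [[355.0, 177.0], [354.0, 194.0], [316.0, 211.0]]
C0 [ 466.632 -195.568]
-46 [ 464.6 -177.8] None
-38 [ 453.9 -172. ] [-0.071  0.039]
-30 [ 444.  -164.4] [-0.066  0.051]
-22 [ 435.3 -155.1] [-0.058  0.062]
-14 [ 428.  -144.4] [-0.048  0.072]
-6 [ 422.5 -132.4] [-0.037  0.08 ]
2 [ 418.9 -120.6] [-0.024  0.079]
10 [ 416.6 -111.3] [-0.016  0.062]
18 [ 415.4 -101.5] [-0.008  0.066]
26 [415.5 -91.2] [0.001 0.069]
34 [417.1 -80.7] [0.01 0.07]
42 [420.2 -70.1] [0.021 0.07 ]
50 [425.  -59.8] [0.032 0.069]
```

View pics/w5.png

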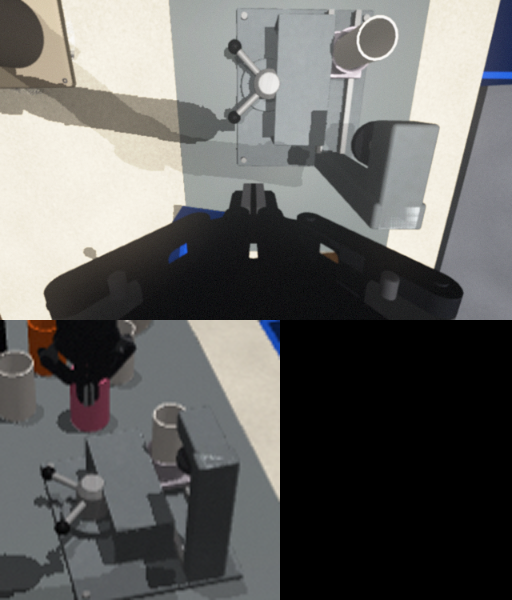

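The cup stands fully down: rim at wrist (472,50) against (471,48) predicted. The capstan spokes are unchanged. Next I'll lower the closed fingers behind the right-hand spoke.

Emit:
step_arm(
  series=[
    [[0,0,0,-0.03,-0.03,0.2,1],[0,0,0,0,0,0.3,1],[0,0,0,0,0,0.3,1],[0,0,0,0,0,0.3,1],[0,0,0,0,0,0.3,1],[0,0,0,0,0,0.3,1],[0,0,0,0,0,0.22,1],[0,0,0,0,0,0,1],[0,0,0,0,0,0,1]],
  ],
)

```text
clock: 15.85
eef_pos: [466.4, -196.1, 54.4]
tool_rot: [-3.141, -0.001, 1.571]
force: [0.5, -0.3, 1.1]
width: 0.0
gripper_force: 0.0
```

Emit:
step_arm(
  series=[
    [[0,0,0,0.06,-0.005,0,1],[0,0,0,0.06,-0.005,0,1],[0,0,0,0.04,-0.07,0,1],[0,0,0,0.05,-0.066,0,1],[0,0,0,0.062,-0.058,0,1],[0,0,0,0.072,-0.048,0,1],[0,0,0,0.08,-0.037,0,1],[0,0,0,0.079,-0.024,0,1],[0,0,0,0.062,-0.016,0,1],[0,0,0,0.066,-0.008,0,1],[0,0,0,0,0,0,1]],
  ],
)

```text
clock: 16.95
eef_pos: [425.6, -103.2, 57.2]
tool_rot: [3.122, 0.002, 1.569]
force: [12.3, -6.5, -3.2]
width: -0.5
gripper_force: 5.5
```

Run:
```python
from h import *
s=ctrl.read_state(); print(s["eef_pos"],s["force"],s["tool_rot"],s["qpos"])
p=ctrl.get_image("wrist"); t=ctrl.get_image("top");q=ctrl.get_image("scene")
w=cv2.resize(p["img"],(512,320)); a=cv2.resize(t["img"][150:240,270:400],(390,270),interpolation=2); b=cv2.resize(q["img"][150:260,270:410],(356,280),interpolation=2)
c=np.zeros((600,760,3),np.uint8); c[:320,:512]=w; c[320:590,:390]=a; c[320:600,400:756]=b; cv2.imwrite("pics/w6.png",c[:,:,::-1])
```

```text
[ 425.63041199 -103.1952624    57.15870023] [12.3207197  -6.49519917 -3.18246191] [3.12159663e+00 2.07497385e-03 1.56902029e+00] [ 0.29765157  0.6607237  -0.17733944  2.24741434  0.4573007   0.24525052
 -0.28787677]
```

View pics/w6.png

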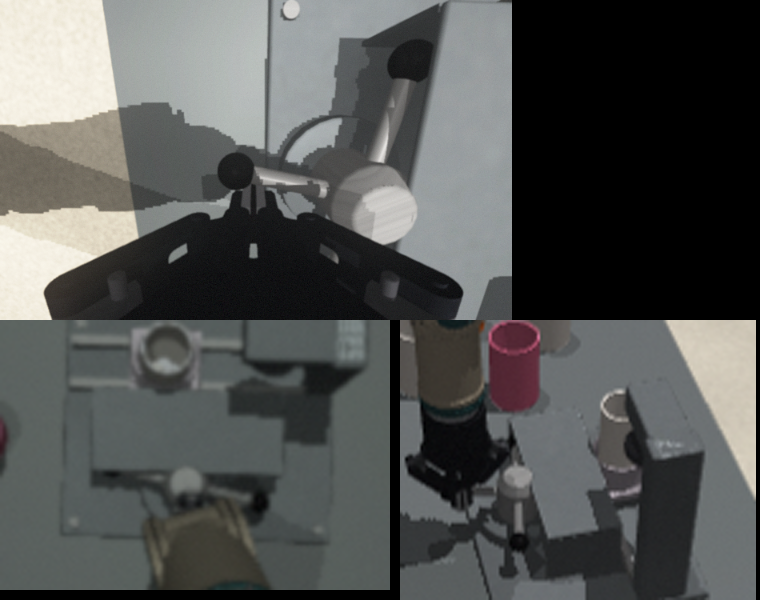

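Wrist view: the finger sits behind the ball, which is at wrist (295,212), and the spoke is near φ≈10°. The arm is at its inner reach, with joint 6 at 0.245, so I'll push further in, on the rod.

Run:
```python
from h import *
from arc import *
p=ctrl.get_image("wrist"); b=at(p,(295,212),65); r=R.T@(b[:2]-o); print(b,r,np.degrees(np.arctan2(r[1],-r[0])))
def D(ph,rho=56):
    a=np.radians(ph);u=np.array([-np.cos(a),np.sin(a)]);t=np.array([np.sin(a),np.cos(a)])
    return o+R@(rho*u-(13*abs(t[0])+11*abs(t[1])+6)*t)
prev=None
for ph in range(-46,60,8):
    c=D(ph); print(ph,c.round(1), None if prev is None else ((c-prev)/150).round(3)); prev=c
```

```text
[414.30290321 -81.5123953   65.        ] [-83.9777183  18.2823665] 12.281933237892943
-46 [ 474.8 -156.9] None
-38 [ 467.1 -152.9] [-0.052  0.027]
-30 [ 459.8 -147.5] [-0.048  0.036]
-22 [ 453.4 -140.9] [-0.043  0.044]
-14 [ 448.  -133.1] [-0.036  0.052]
-6 [ 443.9 -124.3] [-0.027  0.059]
2 [ 441.2 -115.7] [-0.018  0.057]
10 [ 439.4 -109.2] [-0.012  0.043]
18 [ 438.4 -102.3] [-0.007  0.046]
26 [438.3 -95. ] [-0.001  0.049]
34 [439.2 -87.4] [0.006 0.051]
42 [441.4 -79.7] [0.014 0.051]
50 [444.8 -72.1] [0.023 0.051]
58 [449.5 -64.9] [0.031 0.048]
```

Emit:
step_arm(
  series=[
    [[0,0,0,0,0.05,0,1],[0,0,0,0,0.05,0,1],[0,0,0,0.02,0,0,1],[0,0,0,0,0,0,1]],
  ],
)

```text
clock: 17.55
eef_pos: [430.0, -101.8, 55.4]
tool_rot: [-3.141, 0.004, 1.567]
force: [-0.9, -8.1, 2.2]
width: -0.0
gripper_force: 4.6
```

Emit:
step_arm(
  series=[
    [[0,0,0,0.04,0.04,0,1],[0,0,0,0.04,0.015,0,1],[0,0,0,0.05,0.01,0,1],[0,0,0,0.05,0.015,0,1],[0,0,0,0.04,0.02,0,1],[0,0,0,0,0,0,1]],
  ],
)

```text
clock: 18.15
eef_pos: [442.9, -70.3, 54.9]
tool_rot: [-3.137, 0.006, 1.565]
force: [-3.1, -12.9, -0.0]
width: -0.2
gripper_force: 5.0
```

```bash
cat > q.py <<'E'
from h import *
from arc import o,R
s=ctrl.read_state(); print(s["clock"],s["eef_pos"].round(1),np.round(s["force"],1),np.round(s["qpos"],2))
for n in("wrist","top"):
    p=ctrl.get_image(n); g=p["img"].max(2).astype(int)
    # ball darkness score per capstan angle, visible arc
    best=[]
    for th in np.radians(np.arange(0,90,2)):
        sc=[]
        for k in(-90,0):
            a=th+np.radians(k)
            c=np.array([-np.cos(a),np.sin(a)])
            for r in (35,45,55,65): 
                u,v=proj(p,[[*(o+R@(c*r)),70]])[0].round().astype(int)
                if 0<=u<640 and 0<=v<400: sc.append(g[v,u])
        if sc: best.append((np.mean(sc),int(np.degrees(th).round())))
    print(n,sorted(best)[::-1][:4])
    for z in(79,155): print(p and proj(p,[[638,-46,z]]).round().tolist(), end=" ")
    print([(d["centre"],round(d["score"],2),at(p,d["centre"],79).round(0).tolist()) for d in ctrl.recognise(p,"carriage")][:2])
E
python3 q.py
```

```text
18.15 [442.9 -70.3  54.9] [ -3.1 -12.9  -0. ] [ 0.22  0.68 -0.19  2.2   0.42  0.3  -0.34]
wrist [(np.float64(61.625), 86), (np.float64(60.75), 82), (np.float64(60.25), 84), (np.float64(57.0), 46)]
[[741.0, 216.0]] [[1200.0, 327.0]] []
top [(np.float64(77.875), 46), (np.float64(77.625), 48), (np.float64(76.5), 44), (np.float64(75.0), 50)]
[[316.0, 161.0]] [[316.0, 158.0]] [([320.6, 169.6], 0.61, [610.0, -62.0, 79.0]), ([177.8, 141.3], 0.16, [694.0, 414.0, 79.0])]
```

Emit:
step_arm(
  series=[
    [[0,0,0,-0.06,-0.02,0,1],[0,0,0,0,0,-0.2,1],[0,0,0,0,0,-0.2,1],[0,0,0,-0.24,0.06,0,1],[0,0,0,-0.24,0.06,0,1],[0,0,0,-0.22,0.06,0,1],[0,0,0,0,0,0,1],[0,0,0,0,0,0,1]],
  ],
)

```text
clock: 19.15
eef_pos: [469.4, -180.0, 114.8]
tool_rot: [3.141, -0.001, 1.568]
force: [-0.2, -0.1, 0.0]
width: 0.3
gripper_force: 0.0
```

```bash
python3 q.py; python3 -c "
from h import *
p=ctrl.get_image('wrist'); save(p,'w7.png')"
```

```text
19.15 [ 469.4 -180.   114.8] [-0.2 -0.1  0. ] [ 0.54  0.62 -0.34  2.03  0.37  0.56 -0.06]
wrist [(np.float64(211.125), 46), (np.float64(197.125), 44), (np.float64(189.75), 48), (np.float64(169.375), 42)]
[[613.0, -1.0]] [[855.0, -100.0]] [([577.4, 136.7], 0.85, [635.0, -123.0, 79.0])]
top [(np.float64(97.25), 46), (np.float64(97.25), 44), (np.float64(93.375), 42), (np.float64(91.0), 48)]
[[316.0, 161.0]] [[316.0, 158.0]] [([334.2, 171.3], 0.46, [606.0, -108.0, 79.0])]
```

View pics/w7.png

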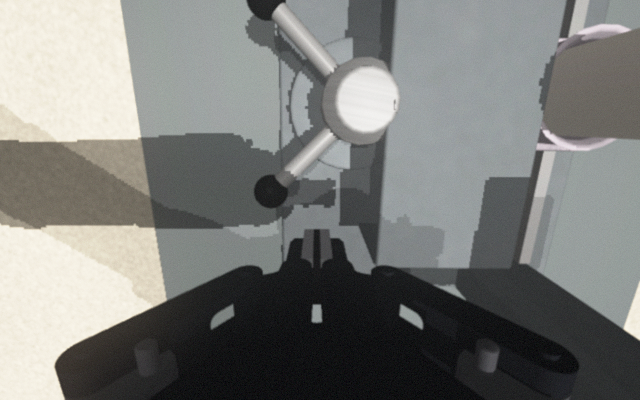

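Wrist view: the spokes are symmetric again, balls at (267,0) and (270,190), so the capstan is at about 136°. Stroke two.

Emit:
step_arm(
  series=[
    [[0,0,0,0,0,0.2,1],[0,0,0,0,0,0.2,1],[0,0,0,0.08,0.01,0,1],[0,0,0,0.08,0.01,0,1],[0,0,0,0.03,-0.05,0,1],[0,0,0,0.036,-0.048,0,1],[0,0,0,0.044,-0.043,0,1],[0,0,0,0.052,-0.036,0,1],[0,0,0,0.059,-0.027,0,1],[0,0,0,0.057,-0.018,0,1],[0,0,0,0.043,-0.012,0,1],[0,0,0,0.046,-0.007,0,1]],
  ],
)

```text
clock: 20.6
eef_pos: [442.5, -106.4, 57.4]
tool_rot: [3.129, 0.007, 1.564]
force: [4.5, -17.4, 6.1]
width: 0.2
gripper_force: 8.0
```

Emit:
step_arm(
  series=[
    [[0,0,0,0.05,0,0,1],[0,0,0,0.05,0.006,0,1],[0,0,0,0.05,0.014,0,1],[0,0,0,0.05,0.023,0,1],[0,0,0,0.03,0.02,0,1],[0,0,0,0,0,0,1],[0,0,0,0,0,0,1]],
  ],
)

```text
clock: 21.3
eef_pos: [444.7, -71.1, 56.3]
tool_rot: [-3.14, 0.007, 1.565]
force: [-1.6, -13.8, 5.9]
width: 0.2
gripper_force: 6.0
```

Emit:
step_arm(
  series=[
    [[0,0,0,-0.06,-0.02,0,1],[0,0,0,0,0,-0.2,1],[0,0,0,0,0,-0.2,1],[0,0,0,-0.24,0.06,0,1],[0,0,0,-0.24,0.06,0,1],[0,0,0,-0.22,0.06,0,1],[0,0,0,0,0,0,1],[0,0,0,0,0,0,1]],
  ],
)

```text
clock: 22.1
eef_pos: [469.9, -180.4, 115.2]
tool_rot: [3.14, -0.0, 1.569]
force: [-0.7, 1.0, -0.3]
width: 0.5
gripper_force: 0.0
```

```bash
python3 q.py
```

```text
22.1 [ 469.9 -180.4  115.2] [-0.7  1.  -0.3] [ 0.54  0.62 -0.34  2.02  0.37  0.56 -0.06]
wrist [(np.float64(214.0), 46), (np.float64(199.25), 48), (np.float64(187.75), 44), (np.float64(174.5), 50)]
[[611.0, -1.0]] [[851.0, -100.0]] [([560.7, 119.5], 0.85, [623.0, -113.0, 79.0])]
top [(np.float64(97.75), 46), (np.float64(96.125), 44), (np.float64(92.0), 48), (np.float64(91.625), 42)]
[[316.0, 161.0]] [[316.0, 158.0]] [([330.8, 168.5], 0.59, [615.0, -96.0, 79.0])]
```

Angle is 46° mod 90, so about 226°. Final stroke, ending slowly against the stop near φ≈39°.

Emit:
step_arm(
  series=[
    [[0,0,0,0,0,0.2,1],[0,0,0,0,0,0.2,1],[0,0,0,0.08,0.01,0,1],[0,0,0,0.08,0.01,0,1],[0,0,0,0.03,-0.05,0,1],[0,0,0,0.036,-0.048,0,1],[0,0,0,0.044,-0.043,0,1],[0,0,0,0.052,-0.036,0,1],[0,0,0,0.059,-0.027,0,1],[0,0,0,0.057,-0.018,0,1],[0,0,0,0.043,-0.012,0,1],[0,0,0,0.046,-0.007,0,1]],
  ],
)

```text
clock: 23.5
eef_pos: [443.2, -107.0, 57.4]
tool_rot: [3.128, 0.007, 1.564]
force: [5.5, -19.0, 6.1]
width: -0.0
gripper_force: 8.2
```

Emit:
step_arm(
  series=[
    [[0,0,0,0.05,0,0,1],[0,0,0,0.04,0.006,0,1],[0,0,0,0.03,0.014,0,1],[0,0,0,0.03,0.01,0,1],[0,0,0,0,0,0,1]],
  ],
)

```text
clock: 24.0
eef_pos: [441.4, -83.4, 56.6]
tool_rot: [3.14, 0.006, 1.565]
force: [-0.7, -12.9, 6.1]
width: -0.4
gripper_force: 5.8
```

Emit:
step_arm(
  series=[
    [[0,0,0,0.025,0.008,0,1],[0,0,0,0.02,0.006,0,1],[0,0,0,0,0,0,1],[0,0,0,0,0,0,1]],
  ],
)

```text
clock: 24.4
eef_pos: [442.5, -77.2, 56.5]
tool_rot: [-3.141, 0.007, 1.564]
force: [-2.1, -14.4, 6.8]
width: -0.3
gripper_force: 6.6
```

Emit:
step_arm(
  series=[
    [[0,0,0,0.02,0.008,0,1],[0,0,0,0.015,0.005,0,1],[0,0,0,0,0,0,1],[0,0,0,0,0,0,1]],
  ],
)

```text
clock: 24.8
eef_pos: [442.6, -76.7, 56.5]
tool_rot: [-3.138, 0.012, 1.559]
force: [-3.7, -24.5, 9.2]
width: -0.2
gripper_force: 11.5
```

The motion has stalled and force rose to 25 N, so this is the stop. I'll retract and verify.

Emit:
step_arm(
  series=[
    [[0,0,0,-0.1,-0.02,0,1],[0,0,0,0,0,-0.25,1],[0,0,0,0,0,-0.3,1],[0,0,0,0,0,-0.3,1],[0,0,0,-0.3,0.05,-0.1,1],[0,0,0,-0.3,0.05,-0.1,1],[0,0,0,0,0,0,1],[0,0,0,0,0,0,1],[0,0,0,0,0,0,1]],
  ],
)

```text
clock: 25.7
eef_pos: [456.6, -170.4, 212.3]
tool_rot: [3.141, -0.0, 1.572]
force: [0.1, -0.6, 0.4]
width: -0.1
gripper_force: 0.0
```

```bash
python3 q.py
python3 - <<'E'
from h import *
from arc import o,R
p=ctrl.get_image("wrist"); q=ctrl.get_image("scene"); t=ctrl.get_image("top")
c=np.zeros((590,800,3),np.uint8); c[:320,:512]=cv2.resize(p["img"],(512,320)); c[320:590,:390]=cv2.resize(t["img"][140:260,160:333],(390,270),interpolation=2); c[320:590,400:800]=cv2.resize(q["img"][110:245,230:430],(400,270),interpolation=2)
cv2.imwrite("pics/w8.png",c[:,:,::-1])
h=o+R@np.array([140,-82]); print(h,proj(p,[[*h,155],[*h,79]]).round(),proj(q,[[*h,155],[*h,79]]).round())
E
```

```text
25.7 [ 456.6 -170.4  212.3] [ 0.1 -0.6  0.4] [ 0.59  0.45 -0.41  1.97  0.25  0.77  0.04]
wrist [(np.float64(217.125), 40), (np.float64(198.5), 38), (np.float64(190.125), 42), (np.float64(162.625), 44)]
[[515.0, 57.0]] [[596.0, 31.0]] [([481.3, 173.8], 0.8, [623.0, -154.0, 79.0])]
top [(np.float64(95.625), 40), (np.float64(95.375), 38), (np.float64(93.25), 42), (np.float64(89.375), 36)]
[[316.0, 161.0]] [[316.0, 158.0]] [([348.0, 167.3], 0.62, [620.0, -154.0, 79.0])]
[ 636.8192 -185.016 ] [[549. 231.]
 [490. 203.]] [[368. 208.]
 [366. 225.]]
```

View pics/w8.png

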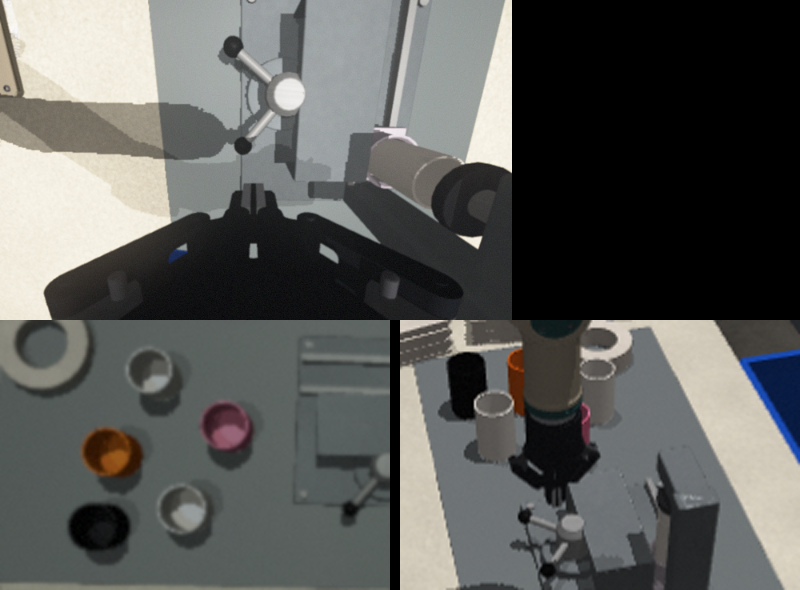

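The spokes are at 40° (5.4 rad is 39.4° mod 90). The cup stands in the holder under the sealing head. The other two white cups are upright on the bench and the arm is clear. Handing in.

```bash
python3 -c "
from cell import ctrl
print(ctrl.finish_job())"
```

```text
the job is handed in; nothing more can be done
None
```

I stood the 56 mm cup fully down in the holder, wound the capstan clockwise to its stop so the carriage is under the sealing head, and handed the job in at about 26 s; the hand-in gave no verdict.

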